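# Cover the sample jar and hold the cabinet gate open for it

## Robot

A 6-joint arm with a two-finger parallel gripper is mounted at the origin on a cart in front of the work surface, level with it; the furniture and walls round the work are solid. World frame = base frame: x ahead of the robot, y to its left, z up, the work surface at z = 0. Lengths are in m, angles in rad, forces in N, time in s.
With the tool pointing down it reaches from about 0.375 to 0.9 m from the base axis. Payload 3.1 kg.
Tool frame: the origin (TCP) lies on the centre line of the jaws, within the pads' length; the fingertips stand 25 mm ahead of it and the grasp point (between the pads) lies 6 mm ahead of it (manip.tip_extent is the distance from the TCP to the fingertips, in m); z points along the fingers, y is the line along which they close (so a half turn about z gives the same grasp; the last joint's range is limited). The gripper opens to 85 mm and grips with 20 to 120 N. Pads are 22 mm wide; open, the fingers measure 114 mm over their backs; the gripper's body (76 mm by 85 mm) begins 54 mm behind the grasp point. The pads swing forward as they close: fully open they stand 13 mm farther back than shut.
Start: joints at [0.989, 0.527, 1.433, -0, 1.181, -0.178], TCP at [0.246, 0.575, 0.256] pointing down, gripper open.
Joint ranges: [-3.08, 3.08], [-0.75, 2.2], [0.22, 2.44], [-1.43, 4.57], [0, 2.65], [-2.85, 2.85]. Speed limits (rad/s): [2.79, 2.79, 3.14, 3.14, 3.14, 3.14].

## Interface

Orientations are given as a unit quaternion [x, y, z, w].
In Python, from station import readout, imaging, order, manip gives the robot as it stands.
- The arm moves only by the tool move_arm, never from a script. Its argument "rows" is a list of rows, each a list of 7 numbers: the turn, a rotation vector about the tool's x, y, z in degrees, then the shift along the tool's x, y, z in mm, then the closure, from 0 (fully open) to 1 (shut). A call has 1 to 12 rows; each row is the pose to reach, as a shift and turn from the pose commanded when the call began, along the tool's axes at that moment; what a row does not reach only later rows make up. A row lasts 1/12 s, in which the tool goes at most 41.7 mm and 7.16 degrees, less where a joint would pass 70% of its speed; a pose out of reach is approached as far as the arm can. A call with a gripper value outside its range is refused whole. The fingers move at their own pace and stop on an object; "squeeze" is the grip in N (left out, the last holds). Time passes only in rows, so rows that repeat a pose let the fingers close. It gives the time, the measured TCP pose, the force, the opening and the grip force at its end, in the units of the state.
- readout.sense(): the state, without advancing time (a new reading comes with each control period).
- imaging.snapshot(name): name is "scene" or "side" or "wrist"; returns a dict with "img" (420x560x3 uint8, red, green, blue), "z_map" (420x560 float32, m along the optical axis (not along the pixel's ray), 0 where there is no reading), "fovy" (degrees; the focal length in pixels is half the picture's height over the tangent of half this angle, whatever the lens; pixels are square), "cx", "cy" (the principal point, pixels), "rvec" (rotation vector, rad) and "tvec" (3), from world to camera coordinates, as OpenCV has them. Camera axes: x right, y down, z forward; pixel columns grow to the right and rows downward; lengths in m; the calibration is good to about 2 mm. A picture is of the moment at which its call begins.
- order.sign_off(): hands the job in; it is judged then, once.
The state is a dict: "t": time; "q": joint angles; "qd": joint speeds; "tau": joint torques, N m; "tcp_pos": TCP position; "tool_rot": TCP orientation; "force": force on the tool from outside, world axes, zero at the start; "ft_torque": the same for the moment, N m; "finger_gap": opening from 0.0 (shut) to 1.0 (fully open); "gripper_force": force on a finger pad.
Only numpy, scipy, OpenCV 4.12 (cv2) and the standard library are available. Lean on these libraries where they do the work, as an engineer would, in place of code of your own. Each camera call takes 0.05 s, during which the arm holds its last target. There are 200 camera calls.

## Task

Get the sample jar ready to load into the small cabinet: set the loose porcelain cover on the jar where it stands, so that it sits seated and level, and let go of it. Then squeeze the two catches on top of the cabinet's gate, the one nearer the hinge first and then the other, and swing the gate by its upright post towards you, past the click of its detent, until it stands about square to the cabinet's front. Finish holding it wide open there with the fingers, without letting go (by itself it falls back to the detent); do not knock the timer, the small white box or the small bottle about.

Things in the scene. Friction and masses are not known exactly. Their poses are not given: they have to be found in the camera images.
- jar: open round white porcelain jar standing on the bench: outside diameter 70 mm, inside diameter 62 mm, 60 mm high, 0.3 kg, loose. Origin at the centre of its underside, z up to the open rim. It changes places with the cover from start to start.
- cover: white porcelain cover lying right way up: disc of 76 mm diameter (5 to 10 mm above the origin), below it a plug 58 mm in diameter, 5 mm deep, that drops into the jar's mouth, on top a round knob 10 to 36 mm above the origin, stem 16 mm thick (14 to 28 mm), head 20 mm. 0.12 kg. Origin: centre of the plug's underside; seated, it lies 55 mm above the jar's origin.
- carrier: small sample cabinet fixed to the bench, 130 mm deep (x), 200 mm wide (y), roof top at 112 mm, aluminium with clear sides. Origin at the centre of its underside; its own -x axis is its open front, which faces the robot, closed by the gate; its +y side is on the left.
- gate_hinge (a point): point on the gate's upright hinge axis at the left front corner of the cabinet (carrier frame x -75, y +88 mm), at the height of the top of the gate's top rail, z 113 mm.
- gate (a joint): gate angle (rad): 0 closed; grows as the free right end swings to the robot, clockwise from above; stop 1.75. Light closing spring (about 1 N at the post). The catches' hooks lock it at 0 until both are lifted. A sprung detent resists from about 0.7 to 1.2 (about 4 N at the post); let go beyond it, the gate falls back against it, to about 1.2.
- gate_post (a point): point at 145 mm height on the axis of the upright round steel post at the gate's free end, 160 mm from the hinge axis. Stem 14 mm in diameter from 120 to 159 mm above the bench, head 20 mm, up to 171 mm. The gate is 175 mm long, 14 mm thick, its rail top at 113 mm; closed, it runs from the hinge along the carrier's -y axis.
- squeeze_1 (a point): where to centre the fingers on the first catch: point at 158 mm height, 45 mm from the hinge axis. They close across the gate (carrier x) on two upright lugs, 16 mm wide, tops at 172 mm: the fixed front lug's outer face is 7.5 mm in front of the point, the rear lug's 22.5 mm behind it, about 7.5 when fully squeezed. Keep fingertips above 142 mm (hook arm).
- catch_1 (a joint): tilt (rad) of the first catch's rear lug, forward about a pin at 112 mm height: 0 to 0.06 at the start, hooked; 0.36 fully squeezed. It lifts a hook that reaches 37 mm back over the roof, clear of its keeper above 0.25. Stiff (about 2 N at the lug), stays where it is left. The front lug is fixed to the gate.
- squeeze_2 (a point): second catch, the same as the first, 105 mm from the hinge axis; the point lies as for the first catch.
- catch_2 (a joint): tilt of the second catch's moving lug, as for the first catch.
- timer: white kitchen-type timer lying on the bench, 62x62x20 mm; leave alone. Origin at the centre of its underside.
- coverslip_box: small white box, 30x30x16 mm; leave alone. Origin at the centre of its underside.
- lens_cleaner: small bottle with a white cap, 30 mm diameter, 75 mm high; leave alone. Origin at the centre of its underside.

How it is judged:
By the outcome, as a careful person would: the job done as asked, in the order asked, and still so for the second after the job is handed in, while the arm keeps its last pose, push and grip.
It also fails if it takes over 72 s, if anything falls off the work surface, if the arm or the gripper's body presses on something with over 40 N, if the wrist force passes 120 N, or if a joint passes its speed limit or range.

## Working session

There is one attempt and no reset: what is moved stays moved. The work goes in short steps, Python scripts to look and compute and a tool call to move; the robot and the scene stay as the last step left them, time stands still between calls to the robot, and variables do not carry over. Pictures are saved under pics/ and viewed, at most 10 in all, crops included, and the job is handed in when it is done.

Besides the shell and the picture viewer there is one more tool, called after ">>>" in YAML: its name, and indented under it one key for each argument. move_arm: Moves the arm, as the interface text tells. Its arguments: {"type":"object","properties":{"rows":{"type":"array"},"squeeze":{"type":"number"}},"required":["rows"]}

```bash
ls; mkdir -p pics
cat > h.py <<'E'
import numpy as np, cv2
from scipy.spatial.transform import Rotation as R
from station import readout, imaging, order, manip
def snap(n):
    s=imaging.snapshot(n); s['f']=210/np.tan(np.radians(s['fovy'])/2)
    s['R']=cv2.Rodrigues(np.array(s['rvec'],float))[0]; s['t']=np.array(s['tvec'],float).ravel(); return s
def save(s,n,k=1.4): cv2.imwrite('pics/'+n,cv2.resize(s['img'][:,:,::-1],None,fx=k,fy=k,interpolation=cv2.INTER_CUBIC))
def cloud(s):
    v,u=np.mgrid[0:420,0:560]; z=s['z_map']
    P=np.stack([(u-s['cx'])/s['f']*z,(v-s['cy'])/s['f']*z,z],-1)
    W=(P-s['t'])@s['R']; W[z==0]=np.nan; return W
def onplane(s,u,v,h):
    d=s['R'].T@np.array([(u-s['cx'])/s['f'],(v-s['cy'])/s['f'],1]); c=-s['R'].T@s['t']
    return c+d*(h-c[2])/d[2]
def px(s,P):
    p=s['R']@np.array(P)+s['t']; return p[:2]/p[2]*s['f']+[s['cx'],s['cy']]
E
python3 - <<'E'
from h import *
for n in ('scene','side'):
    s=snap(n); save(s,n+'0.png'); print(n,s['fovy'],-s['R'].T@s['t'],s['R'][2])
st=readout.sense(); print(st['t'],st['tcp_pos'],st['tool_rot'],st['finger_gap'],manip.tip_extent)
E
```

```text
pics
scene 55.93610803234657 [0.37939569 0.374872   0.88608806] [ 0.21751903 -0.54053648 -0.81271507]
side 56.756816380346514 [ 1.12291444 -0.08317411  0.74404299] [-0.67000607 -0.03308956 -0.74161779]
0.1 [0.24520321 0.57424531 0.25540469] [ 2.00537571e-01  9.79685512e-01 -9.14974617e-04 -3.77977134e-04] 0.9993353937447923 0.025
```

View pics/scene0.png

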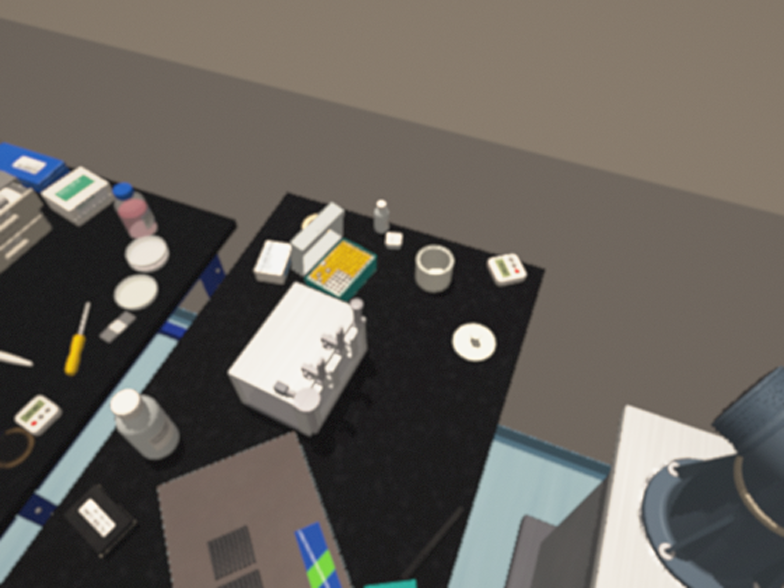

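View pics/side0.png

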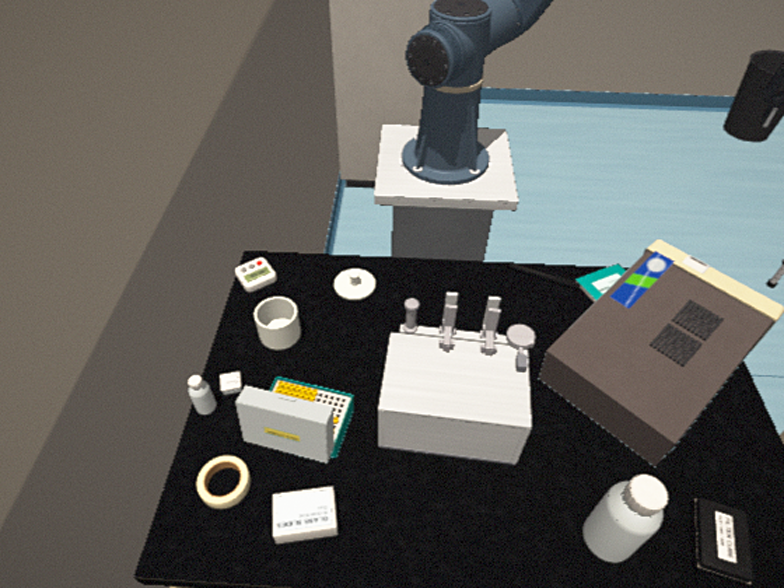

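The scene view shows the cover at about (474,342), the jar at (434,268), the cabinet around (300,355), and the gate's post, catches and hinge at (358,305), (338,340), (318,372) and (305,398). In the side view the cover is at (355,283), the jar at (278,320), the post at (411,315) and the catches at (450,320) and (491,325).

```bash
cat > m.py <<'E'
from h import *
def ellipse_at(s,seed,h,hlo,hhi):
    W=cloud(s); z=W[...,2]; m=((z>hlo)&(z<hhi)&(s['img'].min(2)>90)).astype(np.uint8)
    n,l,st,c=cv2.connectedComponentsWithStats(m)
    k=l[int(seed[1]),int(seed[0])]
    if k==0:
        k=1+np.argmin(np.hypot(*(c[1:]-seed).T))
    v,u=np.nonzero(l==k); P=np.array([onplane(s,a,b,h) for a,b in zip(u,v)])[:,:2]
    pts=np.array(cv2.convexHull(P.astype(np.float32)))[:,0]
    (x,y),r=cv2.minEnclosingCircle(pts); A=np.c_[2*pts,np.ones(len(pts))]
    q=np.linalg.lstsq(A,(pts**2).sum(1),rcond=None)[0]
    return q[:2],np.sqrt(q[2]+q[:2]@q[:2]),(x,y),r,len(u)
E
python3 - <<'E'
from m import *
for n,cs,js in (('scene',(474,342),(434,250)),('side',(355,283),(278,303))):
    s=snap(n); W=cloud(s)
    print(n,'cover',ellipse_at(s,np.array([cs[0]+15,cs[1]])/1.4,.010,.002,.025))
    print('jar',ellipse_at(s,np.array(js)/1.4,.060,.050,.075))
    roi=np.zeros((420,560),bool)
    a=(np.array([220,270,380,440]if n=='scene' else [370,290,560,470])/1.4).astype(int); roi[a[1]:a[3],a[0]:a[2]]=1
    m=(roi&(abs(W[...,2]-.112)<.006)); 
    m=cv2.morphologyEx(m.astype(np.uint8),cv2.MORPH_OPEN,np.ones((5,5)))
    v,u=np.nonzero(m); P=np.array([onplane(s,x,y,.112) for x,y in zip(u,v)])[:,:2]
    print('roof',cv2.minAreaRect(P.astype(np.float32)*1000),len(u))
    for zl,zh in ((.120,.135),(.14,.155),(.155,.166),(.162,.185)):
        m=(roi&(W[...,2]>zl)&(W[...,2]<zh)).astype(np.uint8)
        k,l,st,c=cv2.connectedComponentsWithStats(m)
        for i in range(1,k):
            if st[i,4]>5: print(zl,st[i,4],c[i].round(1)*1.4,np.nanmean(W[l==i],0).round(4),np.nanmin(W[l==i],0).round(3),np.nanmax(W[l==i],0).round(3))
E
```

```text
scene cover (array([ 0.43107934, -0.17749504]), np.float64(0.03966982525528587), (0.4301247000694275, -0.1770845651626587), 0.04206255450844765, 574)
jar (array([ 0.55025073, -0.29198833]), np.float64(0.036419495870367365), (0.5492261052131653, -0.2926144599914551), 0.03903815522789955, 190)
roof ((680.5986328125, -6.523185729980469), (200.4873504638672, 156.56924438476562), 85.57136535644531) 3658
0.12 24 [358.12 319.76] [ 0.6115 -0.0707  0.1275] [ 0.608 -0.077  0.12 ] [ 0.618 -0.067  0.135]
0.12 98 [331.66 340.2 ] [ 0.6347 -0.0189  0.128 ] [ 0.615 -0.033  0.12 ] [ 0.654 -0.008  0.134]
0.12 17 [354.34 351.26] [ 0.593  -0.0145  0.1267] [ 0.591 -0.022  0.12 ] [ 0.596 -0.009  0.133]
0.12 79 [308.7  367.78] [0.646  0.0397 0.1283] [0.63  0.027 0.12 ] [0.659 0.051 0.135]
0.12 24 [322.   376.32] [0.6215 0.0438 0.1251] [0.619 0.03  0.12 ] [0.629 0.053 0.133]
0.12 20 [335.72 381.92] [0.5975 0.045  0.1266] [0.595 0.037 0.12 ] [0.602 0.05  0.133]
0.12 383 [300.58 395.78] [0.6368 0.0855 0.126 ] [0.607 0.065 0.12 ] [0.683 0.105 0.131]
0.14 23 [357.   313.32] [ 0.6122 -0.0699  0.147 ] [ 0.607 -0.
[... 2884 characters left out ...]
2] [ 0.617 -0.078  0.155] [ 0.622 -0.066  0.165]
0.155 32 [448.7  312.48] [ 0.6207 -0.0176  0.1607] [ 0.618 -0.025  0.155] [ 0.623 -0.009  0.166]
0.155 33 [491.96 316.26] [0.6239 0.0428 0.1609] [0.62  0.035 0.155] [0.626 0.051 0.166]
0.162 43 [450.38 295.54] [ 0.5966 -0.0157  0.1697] [ 0.59  -0.023  0.163] [ 0.6   -0.007  0.175]
0.162 76 [410.76 303.94] [ 0.6166 -0.0716  0.1702] [ 0.606 -0.08   0.164] [ 0.625 -0.062  0.173]
0.162 48 [492.94 300.02] [0.6009 0.0446 0.1693] [0.594 0.037 0.163] [0.603 0.052 0.175]
0.162 45 [449.82 307.86] [ 0.6201 -0.0169  0.1699] [ 0.614 -0.025  0.162] [ 0.623 -0.009  0.176]
0.162 52 [493.08 311.78] [0.6228 0.0431 0.1694] [0.617 0.035 0.162] [0.626 0.051 0.175]
```

```bash
cat >> h.py <<'E'
def plan(p,phi):
    """target TCP p (m), tool down, tool y at world angle phi deg -> turn (deg) and shift (mm) in tool axes"""
    st=readout.sense(); R0=R.from_quat(st['tool_rot']); a=np.radians(phi)
    y=np.array([np.cos(a),np.sin(a),0]); z=np.array([0,0,-1.]); x=np.cross(y,z)
    Rt=R.from_matrix(np.stack([x,y,z],1))
    return np.r_[np.degrees((R0.inv()*Rt).as_rotvec()).round(2),(R0.inv().apply(np.array(p)-st['tcp_pos'])*1000).round(1)]
E
python3 - <<'E'
from m import *
s=snap('side'); W=cloud(s).reshape(-1,3); s2=snap('scene'); W=np.r_[W,cloud(s2).reshape(-1,3)]
W=W[~np.isnan(W).any(1)]
print('max z grid (cm), x rows .3-.75, y cols -.45...45')
for x in np.arange(.30,.75,.05):
    print(round(x,2),[int(100*max([0,*W[(abs(W[:,0]-x-.025)<.025)&(abs(W[:,1]-y-.025)<.025)&(W[:,2]<.6)][:,2]])) for y in np.arange(-.45,.45,.05)])
print(plan((.42,.2,.26),40)); print(plan((.431,-.1765,.20),-30))
E
```

```text
max z grid (cm), x rows .3-.75, y cols -.45...45
0.3 [53, 0, 0, 0, 0, 0, 0, 0, 0, 0, 0, 0, 0, 0, 0, 1, 0, 0]
0.35 [53, 2, 1, 0, 0, 1, 0, 0, 0, 0, 0, 1, 1, 1, 1, 1, 0, 0]
0.4 [52, 2, 2, 0, 1, 4, 1, 0, 0, 0, 0, 0, 0, 1, 1, 13, 13, 0]
0.45 [51, 2, 0, 0, 1, 1, 1, 0, 0, 0, 0, 0, 0, 0, 13, 13, 14, 13]
0.5 [53, 0, 6, 6, 0, 0, 0, 0, 0, 0, 0, 0, 0, 12, 13, 13, 13, 14]
0.55 [55, 0, 6, 6, 0, 0, 0, 0, 17, 17, 17, 0, 11, 11, 12, 13, 13, 13]
0.6 [56, 1, 1, 0, 0, 0, 11, 17, 17, 17, 17, 12, 10, 11, 12, 12, 12, 12]
0.65 [57, 7, 1, 5, 5, 4, 11, 11, 13, 13, 13, 0, 10, 10, 11, 11, 12, 0]
0.7 [54, 7, 0, 13, 13, 4, 11, 11, 11, 11, 11, 0, 0, 10, 10, 11, 0, 0]
[-4.000e-02  0.000e+00  2.686e+01 -3.077e+02 -2.758e+02 -3.900e+00]
[-4.000e-02  3.000e-02  9.686e+01 -4.658e+02 -6.177e+02  5.640e+01]
```

>>> move_arm:
  rows:
    - [0,0,27,-308,-276,-4,0]
    - [0,0,27,-308,-276,-4,0]
    - [0,0,27,-308,-276,-4,0]
    - [0,0,27,-308,-276,-4,0]
    - [0,0,27,-308,-276,-4,0]
    - [0,0,27,-308,-276,-4,0]
    - [0,0,27,-308,-276,-4,0]
    - [0,0,27,-308,-276,-4,0]
    - [0,0,27,-308,-276,-4,0]
    - [0,0,27,-308,-276,-4,0]
    - [0,0,27,-308,-276,-4,0]
    - [0,0,27,-308,-276,-4,0]

```text
t: 1.3
tcp_pos: [0.4215, 0.1981, 0.2605]
tool_rot: [0.426, 0.905, 0.0, 0.0]
force: [1.0, -0.0, 0.0]
finger_gap: 1.005
gripper_force: 0.0
```

```bash
python3 -c "
from h import *
st=readout.sense();print(st['t'],st['tcp_pos'],st['q']);print(plan((.431,-.1765,.20),-35))"
```

```text
1.3 [0.42146939 0.198109   0.26049148] [ 1.98623484e-01  3.07926541e-01  1.81411671e+00  2.14520952e-04
  1.01902547e+00 -4.92046602e-01]
[ 3.000e-02 -2.000e-02  7.457e+01 -2.948e+02 -2.313e+02  6.040e+01]
```

>>> move_arm:
  rows:
    - [0,0,75,-295,-231,60,0]
    - [0,0,75,-295,-231,60,0]
    - [0,0,75,-295,-231,60,0]
    - [0,0,75,-295,-231,60,0]
    - [0,0,75,-295,-231,60,0]
    - [0,0,75,-295,-231,60,0]
    - [0,0,75,-295,-231,60,0]
    - [0,0,75,-295,-231,60,0]
    - [0,0,75,-295,-231,60,0]
    - [0,0,75,-295,-231,60,0]
    - [0,0,75,-295,-231,60,0]
    - [0,0,75,-295,-231,60,0]

```text
t: 2.3
tcp_pos: [0.4324, -0.1741, 0.2]
tool_rot: [0.888, 0.46, -0.0, -0.001]
force: [-0.3, 0.3, -0.6]
finger_gap: 0.997
gripper_force: 0.0
```

```bash
python3 -c "
from h import *
st=readout.sense();print(st['t'],st['tcp_pos'],st['q']);print(plan((.431,-.1765,.20),-35))
s=snap('wrist');save(s,'w1.png');print(s['fovy'],-s['R'].T@s['t'],px(s,(.431,-.1765,.036)),px(s,(.553,-.292,.06)))"
```

```text
2.3 [ 0.4323589  -0.17414979  0.1999913 ] [-6.23623486e-01  4.05283978e-01  1.88012221e+00  5.83982997e-04
  8.57140808e-01 -9.70086894e-03]
[-0.05 -0.03 -0.2  -2.7   0.2  -0.  ]
68.52674646956199 [ 0.47292579 -0.11756526  0.31685401] [278.5829019 200.1152681] [466.06040952 233.24521047]
```

View pics/w1.png

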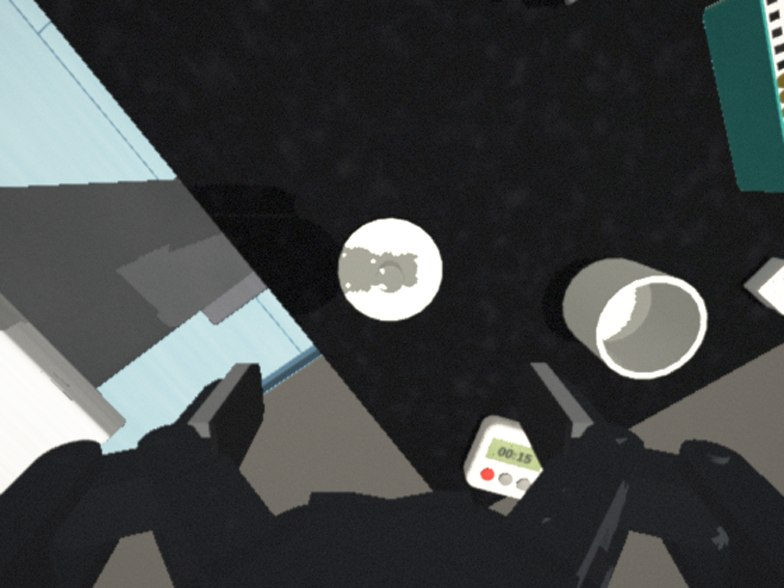

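The wrist view shows the cover's disc centred at about (390,269) and the jar's rim at (652,328), with the timer near (505,460) and the path clear.

Run:
```python
from m import *
s=snap('wrist')
print(ellipse_at(s,np.array([425,245])/1.4,.010,.002,.025))
print(ellipse_at(s,np.array([652,374])/1.4,.060,.052,.072))
W=cloud(s); m=(W[...,2]>.028)&(W[...,2]<.045)&(np.hypot(W[...,0]-.431,W[...,1]+.177)<.03)
print(m.sum(),W[m].mean(0),W[m].min(0),W[m].max(0))
```

```text
(array([ 0.43098107, -0.17540346]), np.float64(0.0375880328216984), (0.4308806359767914, -0.17520081996917725), 0.03798571601510048, 3839)
(array([ 0.55042596, -0.29019386]), np.float64(0.035476500411124115), (0.550581157207489, -0.29028505086898804), 0.03669207543134689, 1628)
330 [ 0.43106647 -0.1754398   0.03513725] [ 0.42114772 -0.18537468  0.03191546] [ 0.44054985 -0.16591372  0.03711391]
```

```bash
python3 -c "
from h import *
print(plan((.431,-.1754,.042),-35))"
```

```text
[-4.000e-02 -2.000e-02  6.000e-02 -2.500e+00  3.000e-01  1.582e+02]
```

>>> move_arm:
  rows:
    - [0,0,0,-2.5,0.3,30,0.5]
    - [0,0,0,-2.5,0.3,70,0.5]
    - [0,0,0,-2.5,0.3,110,0.5]
    - [0,0,0,-2.5,0.3,120,0.5]
    - [0,0,0,-2.5,0.3,120,0.5]
    - [0,0,0,-2.5,0.3,120,0.5]
    - [0,0,0,-2.5,0.3,120,0.5]

```text
t: 2.98
tcp_pos: [0.4319, -0.1765, 0.0814]
tool_rot: [0.887, 0.462, 0.001, 0.001]
force: [-0.9, 0.4, 0.6]
finger_gap: 0.502
gripper_force: 0.0
```

Run:
```python
from m import *
print(plan((.431,-.1754,.042),-35),readout.sense()['tcp_pos'])
```

```text
[ 1.30e-01 -0.00e+00 -2.00e-02  4.00e-01 -1.40e+00  3.94e+01] [ 0.43185304 -0.17652883  0.08135812]
```

>>> move_arm:
  rows:
    - [0,0,0,0,-1,15,0.5]
    - [0,0,0,0,-1,30,0.5]
    - [0,0,0,0,-1,39,0.5]
    - [0,0,0,0,-1,39,0.5]
    - [0,0,0,0,-1,39,1]
    - [0,0,0,0,-1,39,1]
    - [0,0,0,0,-1,39,1]
    - [0,0,0,0,-1,39,1]
    - [0,0,0,0,-1,39,1]
    - [0,0,0,0,-1,39,1]
  squeeze: 30

```text
t: 3.82
tcp_pos: [0.4306, -0.1765, 0.0422]
tool_rot: [0.888, 0.461, 0.0, 0.001]
force: [0.0, 0.2, 6.9]
finger_gap: 0.205
gripper_force: 29.4
```

Run:
```python
from m import *
st=readout.sense();print(st['tcp_pos'],st['finger_gap'],st['gripper_force'],st['force'],st['q'])
```

```text
[ 0.43058616 -0.17653323  0.04221806] 0.20542430733703265 29.41511078272015 [0.04597026 0.20776458 6.92680259] [-6.29971652e-01  7.18614698e-01  1.98125773e+00  1.82086973e-04
  4.39786672e-01 -1.68290896e-02]
```

>>> move_arm:
  rows:
    - [0,0,0,0,0,-10,1]
    - [0,0,0,0,0,-25,1]
    - [0,0,0,0,0,-50,1]
    - [0,0,0,0,0,-80,1]
    - [0,0,0,0,0,-100,1]
    - [0,0,0,0,0,-100,1]
    - [0,0,0,0,0,-100,1]

```text
t: 4.4
tcp_pos: [0.4305, -0.1765, 0.1427]
tool_rot: [0.888, 0.461, 0.001, 0.001]
force: [-0.2, 0.5, -1.1]
finger_gap: 0.204
gripper_force: 29.5
```

Run:
```python
from m import *
st=readout.sense();print(st['tcp_pos'],st['finger_gap'],st['gripper_force'],st['force'],st['q'])
print(plan((.5504,-.2902,.142),-35))
s=snap('wrist');save(s,'w2.png')
p=st['tcp_pos']; W=cloud(s); m=(abs(W[...,2]-.11)<.03)&(np.hypot(W[...,0]-p[0],W[...,1]-p[1])<.045)&(s['img'].min(2)>150)
P=W[m]; print(m.sum(),P.mean(0)); c,*_=np.linalg.lstsq(np.c_[P[:,:2]-p[:2],np.ones(len(P))],P[:,2],rcond=None); print('tilt deg',np.degrees(c[:2]),c[2])
```

```text
[ 0.43048297 -0.17654061  0.14266535] 0.20380190892972425 29.537895298562944 [-0.22550285  0.52983621 -1.06712728] [-6.30035018e-01  5.08863474e-01  1.93419619e+00 -9.80430187e-05
  6.95377644e-01 -1.67790269e-02]
[ 1.800e-01  1.000e-02 -1.300e-01 -2.390e+01  1.635e+02  1.200e+00]
10395 [ 0.43677341 -0.16827077  0.1127285 ]
tilt deg [-3.76870563 -5.19121046] 0.11389154503847879
```

View pics/w2.png

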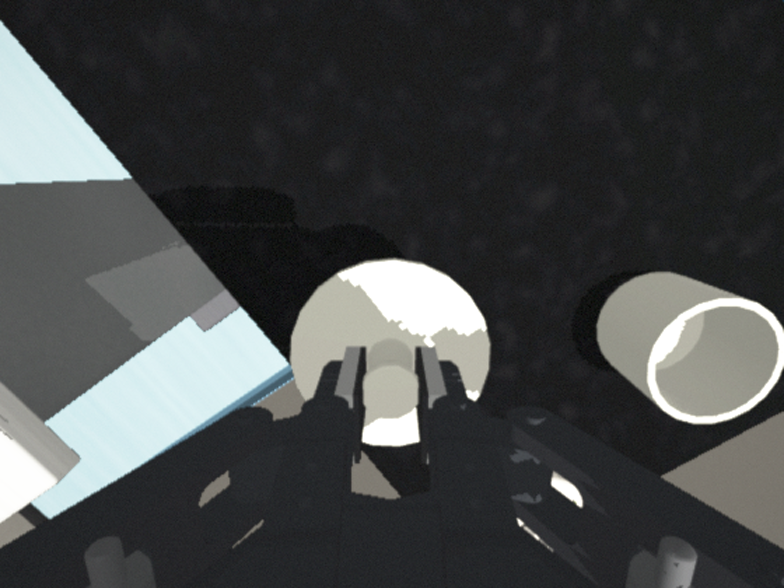

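The cover hangs between the pads, disc centred at about (390,352), roughly level; the jar's rim is at (718,360). I'll measure tilt on the disc only.

Run:
```python
from m import *
s=snap('wrist'); p=readout.sense()['tcp_pos']; W=cloud(s)
r=np.hypot(W[...,0]-p[0],W[...,1]-p[1])
m=(abs(W[...,2]-.111)<.012)&(r<.045)&(r>.016)&(s['img'].min(2)>100); P=W[m]
for _ in range(5):
    c,*_x=np.linalg.lstsq(np.c_[P[:,:2]-p[:2],np.ones(len(P))],P[:,2],rcond=None)
    e=P[:,2]-np.c_[P[:,:2]-p[:2],np.ones(len(P))]@c; P=P[abs(e)<max(.0015,2*e.std())]
print(len(P),'tilt',np.degrees(c[:2]),c[2],e.std())
m2=((W[...,2]>.095)&(W[...,2]<.15)&(r<.05)&(s['img'].min(2)>100)).astype(np.uint8)
v,u=np.nonzero(m2); Q=np.array([onplane(s,a,b,c[2]) for a,b in zip(u,v)])[:,:2]
h=cv2.convexHull(Q.astype(np.float32))[:,0]; print(cv2.minEnclosingCircle(h),p)
print(ellipse_at(s,np.array([718,418])/1.4,.060,.052,.072))
```

```text
8266 tilt [-0.30273035  0.13685674] 0.10849393483653999 0.0005780654064925764
((0.43067029118537903, -0.175705224275589), 0.03834470361471176) [ 0.42945271 -0.17583062  0.14095261]
(array([ 0.55004435, -0.28962008]), np.float64(0.03561392593478167), (0.5506911873817444, -0.289289653301239), 0.037256114184856415, 2740)
```

>>> move_arm:
  rows:
    - [0,0,0,-4,25,0,1]
    - [0,0,0,-9,60,0,1]
    - [0,0,0,-14,95,0,1]
    - [0,0,0,-20,130,0,1]
    - [0,0,0,-23.5,155,0,1]
    - [0,0,0,-24.5,163.5,0,1]
    - [0,0,0,-24.5,163.5,0,1]
    - [0,0,0,-24.5,163.5,10,1]
    - [0,0,0,-24.5,163.5,20,1]
    - [0,0,0,-24.5,163.5,25,1]
    - [0,0,0,-24.5,163.5,25,1]
    - [0,0,0,-24.5,163.5,25,1]

```text
t: 5.5
tcp_pos: [0.5486, -0.2892, 0.1154]
tool_rot: [0.887, 0.461, -0.001, -0.001]
force: [-0.1, -0.3, -1.4]
finger_gap: 0.208
gripper_force: 29.6
```

```bash
cat > chk.py <<'E'
from m import *
for n in ('wrist','side','scene'):
    s=snap(n); p=readout.sense()['tcp_pos']; W=cloud(s); r=np.hypot(W[...,0]-.5503,W[...,1]+.2899)
    zd=p[2]-.032
    m2=((abs(W[...,2]-zd)<.010)&(r<.05)&(s['img'].min(2)>60)); v,u=np.nonzero(m2)
    Q=np.array([onplane(s,a,b,zd-.001) for a,b in zip(u,v)])[:,:2]
    h=cv2.convexHull(Q.astype(np.float32))[:,0]; print(n,'disc',cv2.minEnclosingCircle(h),len(u))
    A=np.c_[2*h,np.ones(len(h))]; q=np.linalg.lstsq(A,(h**2).sum(1),rcond=None)[0]; print(q[:2])
    m=(W[...,2]>.01)&(W[...,2]<.058)&(r<.045)
    if m.sum(): print('jar wall',m.sum(),W[m].min(0),W[m].max(0))
print(p,plan((.5503,-.2899,.117),-35))
E
python3 chk.py; python3 -c "
from h import *
s=snap('side');cv2.imwrite('pics/s2.png',cv2.resize(s['img'][140:300,110:310,::-1],None,fx=4,fy=4))"
```

```text
wrist disc ((0.5492392182350159, -0.28790587186813354), 0.038103196769952774) 9591
[ 0.54946   -0.2881008]
jar wall 791 [ 0.54179947 -0.29414956  0.01006782] [ 0.58669774 -0.25827316  0.05797181]
side disc ((0.5506881475448608, -0.2881964147090912), 0.03934898599982262) 497
[ 0.55082165 -0.28893109]
jar wall 418 [ 0.52258744 -0.32473068  0.01000601] [ 0.58868861 -0.25792622  0.05792283]
scene disc ((0.5498524904251099, -0.2905626893043518), 0.03864056617021561) 359
[ 0.54973355 -0.29041596]
jar wall 265 [ 0.51699286 -0.32162687  0.01034069] [ 0.58179755 -0.25948056  0.05794754]
[ 0.54979411 -0.29028719  0.11674799] [ 0.04  0.   -0.12  0.6   0.2  -0.3 ]
```

View pics/s2.png

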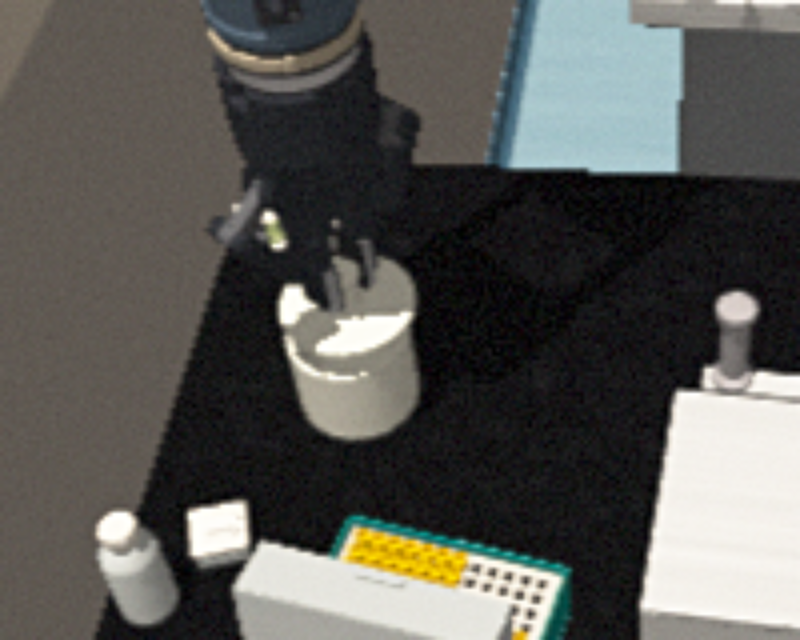

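The side view shows the cover held level a little above the jar, visually aligned (disc about (348,310), jar wall about (362,380)). I'll compare the two centres per camera with a wall circle fit.

```bash
cat > fit.py <<'E'
from m import *
from scipy.optimize import least_squares
def fitjar(zlo=.008,zhi=.056):
    for n in ('wrist','side','scene'):
        s=snap(n); W=cloud(s); p=readout.sense()['tcp_pos']; r=np.hypot(W[...,0]-.5503,W[...,1]+.2899)
        m=(W[...,2]>zlo)&(W[...,2]<zhi)&(r<.045)&(r>.028)
        m=cv2.erode(m.astype(np.uint8),np.ones((3,3)))>0
        P=W[m][:,:2]; q=least_squares(lambda c:np.hypot(*(P-c).T)-.035,[.5503,-.2899],loss='soft_l1',f_scale=.001)
        print(n,'jar',len(P),q.x.round(4),abs(q.fun).mean().round(4))
        zd=p[2]-.032 
        m=(abs(W[...,2]-zd)<.008)&(r<.05)&(s['img'].min(2)>60)
        # silhouette edge of disc against ring fit: hull points with r fixed .038
        v,u=np.nonzero(m); Q=np.array([onplane(s,a,b,zd-.0025) for a,b in zip(u,v)])[:,:2]
        h=cv2.convexHull(Q.astype(np.float32))[:,0]
        q=least_squares(lambda c:np.hypot(*(h-c).T)-.038,[.5503,-.2899],loss='soft_l1',f_scale=.001); print('   disc',q.x.round(4),abs(q.fun).mean().round(4))
if __name__=='__main__': fitjar()
E
python3 fit.py
```

```text
wrist jar 557 [ 0.5516 -0.2934] 0.0001
   disc [ 0.5503 -0.2901] 0.0002
side jar 271 [ 0.5514 -0.2932] 0.0007
   disc [ 0.5504 -0.29  ] 0.0007
scene jar 65 [ 0.5519 -0.2965] 0.0006
   disc [ 0.5507 -0.2929] 0.0006
```

>>> move_arm:
  rows:
    - [0,0,0,-2,2.9,0,1]
    - [0,0,0,-2,2.9,0,1]
    - [0,0,0,-2,2.9,4,1]
    - [0,0,0,-2,2.9,8,1]
    - [0,0,0,-2,2.9,12,1]
    - [0,0,0,-2,2.9,12,1]
    - [0,0,0,-2,2.9,12,1]

```text
t: 6.43
tcp_pos: [0.5506, -0.2934, 0.1036]
tool_rot: [0.888, 0.461, -0.0, -0.001]
force: [-0.1, -0.3, -0.2]
finger_gap: 0.208
gripper_force: 29.6
```

```bash
python3 fit.py; python3 -c "
from h import *
st=readout.sense();print(st['tcp_pos'],st['force'])"
```

```text
wrist jar 624 [ 0.5516 -0.2934] 0.0001
   disc [ 0.5509 -0.293 ] 0.0002
side jar 261 [ 0.5514 -0.293 ] 0.0006
   disc [ 0.5511 -0.293 ] 0.0007
scene jar 54 [ 0.552  -0.2964] 0.0006
   disc [ 0.5514 -0.2958] 0.0004
[ 0.55098283 -0.29365818  0.10433285] [-0.05053062 -0.33117685 -1.89411955]
```

>>> move_arm:
  rows:
    - [0,0,0,0,0.5,2,1]
    - [0,0,0,0,0.5,4,1]
    - [0,0,0,0,0.5,5.5,1]
    - [0,0,0,0,0.5,7,1]
    - [0,0,0,0,0.5,7,1]
    - [0,0,0,0,0.5,7,1]

```text
t: 7.08
tcp_pos: [0.5512, -0.2939, 0.0974]
tool_rot: [0.888, 0.461, -0.0, -0.0]
force: [-0.6, 0.1, 0.7]
finger_gap: 0.205
gripper_force: 29.7
```

Nearly seated; go down another millimetre or so and watch the force.

>>> move_arm:
  rows:
    - [0,0,0,0,0,0.7,1]
    - [0,0,0,0,0,1.2,1]
    - [0,0,0,0,0,1.2,1]

```text
t: 7.33
tcp_pos: [0.5512, -0.2939, 0.0973]
tool_rot: [0.888, 0.461, -0.0, 0.0]
force: [-1.7, 0.7, 7.1]
finger_gap: 0.203
gripper_force: 30.1
```

```bash
python3 -c "
from h import *
st=readout.sense();print(st['tcp_pos'],st['force'])
s=snap('wrist'); W=cloud(s); r=np.hypot(W[...,0]-.551,W[...,1]+.2935)
m=(abs(W[...,2]-.065)<.008)&(r<.037)&(r>.016)&(s['img'].min(2)>100); P=W[m]
c=np.linalg.lstsq(np.c_[P[:,:2]-[.551,-.2935],np.ones(len(P))],P[:,2],rcond=None)[0]; print(np.degrees(c[:2]),c[2],np.median(P[:,2]))
"
```

```text
[ 0.55123094 -0.29390039  0.09726135] [-1.73735725  0.66914882  7.06132923]
[-0.03943739  0.05764614] 0.06419392299704914 0.06420068267678816
```

>>> move_arm:
  rows:
    - [0,0,0,0,0,-0.5,0.6]
    - [0,0,0,0,0,-0.5,0.55]
    - [0,0,0,0,0,-0.5,0.55]
    - [0,0,0,0,0,-0.5,0.55]
    - [0,0,0,0,0,-10,0.55]
    - [0,0,0,0,0,-30,0.55]
    - [0,0,0,0,0,-60,0.55]
    - [0,0,0,0,0,-90,0.55]
    - [0,0,0,0,0,-120,0.3]
    - [0,0,0,0,0,-140,0]
    - [0,0,0,0,0,-140,0]

```text
t: 8.3
tcp_pos: [0.5538, -0.2957, 0.2423]
tool_rot: [0.888, 0.461, 0.002, 0.005]
force: [0.9, -0.8, -0.1]
finger_gap: 0.858
gripper_force: 0.0
```

Run:
```python
from h import *
s=snap('wrist'); W=cloud(s); r=np.hypot(W[...,0]-.551,W[...,1]+.2935)
m=(abs(W[...,2]-.065)<.008)&(r<.037)&(r>.016)&(s['img'].min(2)>100); P=W[m]
c=np.linalg.lstsq(np.c_[P[:,:2]-[.551,-.2935],np.ones(len(P))],P[:,2],rcond=None)[0]; print(len(P),np.degrees(c[:2]),c[2],P.mean(0))
print(readout.sense()['tcp_pos'],plan((.56,-.12,.25),-4.4),plan((.605,.043,.25),-4.4))
```

```text
3508 [-0.06910359  0.00827392] 0.06415564526720478 [ 0.5516935  -0.29256424  0.06415494]
[ 0.55269768 -0.29495721  0.23965862] [ 3.900e-01  1.300e-01 -3.073e+01  1.473e+02 -9.460e+01 -1.110e+01] [ 3.900e-01  1.300e-01 -3.073e+01  3.065e+02 -1.516e+02 -1.150e+01]
```

>>> move_arm:
  rows:
    - [0,0,-6,35,-17,-15,0]
    - [0,0,-13,70,-35,-25,0]
    - [0,0,-20,108,-52,-25,0]
    - [0,0,-26,145,-70,-25,0]
    - [0,0,-30.7,180,-88,-25,0]
    - [0,0,-30.7,218,-106,-25,0]
    - [0,0,-30.7,254,-124,-25,0]
    - [0,0,-30.7,288,-141,-25,0]
    - [0,0,-30.7,306,-151,-25,0]
    - [0,0,-30.7,306,-151,-25,0]
    - [0,0,-30.7,306,-151,-25,0]

```text
t: 9.27
tcp_pos: [0.6031, 0.0445, 0.2598]
tool_rot: [0.733, 0.68, -0.001, -0.001]
force: [0.3, -0.8, 0.1]
finger_gap: 1.0
gripper_force: 0.0
```

Run:
```python
from h import *
s=snap('wrist'); save(s,'w3.png'); W=cloud(s); st=readout.sense(); print(st['tcp_pos'],st['q'])
m=((W[...,2]>.150)&(W[...,2]<.178)).astype(np.uint8)
k,l,stt,c=cv2.connectedComponentsWithStats(m)
for i in range(1,k):
    if stt[i,4]>25:
        P=W[l==i]; t=P[P[:,2]>.168]
        print(stt[i,4],(c[i]*1.4).round(0),'top',len(t),t.mean(0).round(4) if len(t) else '', 'min',P.min(0).round(4),'max',P.max(0).round(4), cv2.minAreaRect((t[:,:2]*1000).astype(np.float32)) if len(t)>5 else '')
```

```text
[0.60322864 0.04324732 0.25992718] [-1.12676123e-01  4.96968766e-01  1.47958206e+00 -8.05087741e-04
  1.16745332e+00 -3.60783892e-02]
226 [383. 307.] top 176 [0.5993 0.0452 0.171 ] min [0.5962 0.0372 0.1513] max [0.6022 0.0528 0.1727] ((599.2293090820312, 44.95044708251953), (15.46182918548584, 4.993143081665039), 85.48331451416016)
252 [426. 306.] top 179 [0.6211 0.0437 0.1709] min [0.6178 0.0351 0.15  ] max [0.6249 0.0512 0.1726] ((621.347900390625, 43.04897689819336), (16.088062286376953, 5.7334418296813965), 86.8655776977539)
239 [383. 408.] top 155 [ 0.5946 -0.0142  0.1707] min [ 0.5914 -0.0232  0.1502] max [ 0.5977 -0.0065  0.1723] ((594.4751586914062, -14.8694429397583), (16.32890510559082, 5.379948616027832), 85.63147735595703)
254 [426. 408.] top 152 [ 0.618  -0.0158  0.1707] min [ 0.6147 -0.0243  0.1505] max [ 0.6218 -0.0085  0.1722] ((618.0191650390625, -16.43680191040039), (15.592679023742676, 5.462062358856201), 86.76638793945312)
308 [423. 481.] top 68 [ 0.6139 -0.065   0.1687] min [ 0.6045 -0.0719  0.15  ] max [ 0.6237 -0.0611  0.1698] ((614.6873779296875, -64.45343017578125), (17.02334976196289, 5.468093395233154), 1.5433381795883179)
```

View pics/w3.png

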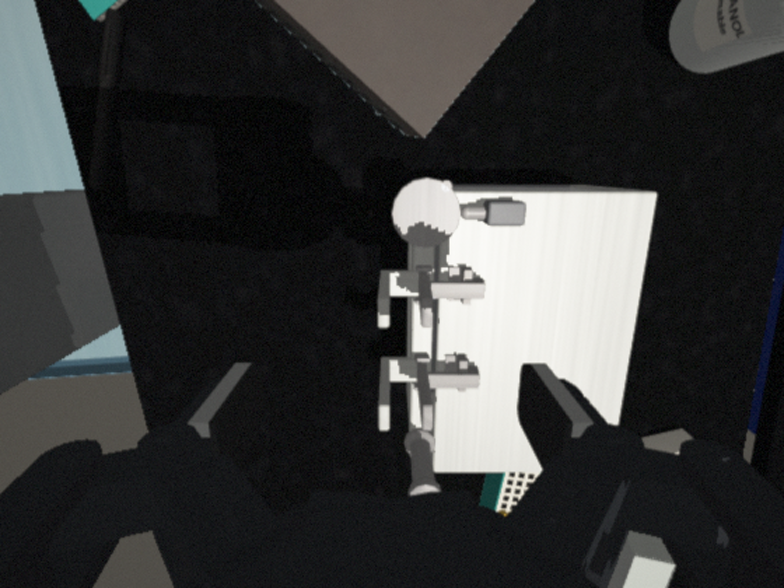

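Wrist view: first catch's lugs top at (383,307) and (426,306), second at (383,408) and (426,408), post head at (423,481); the closing line is across the gate as planned.

```bash
python3 -c "
from h import *
print(readout.sense()['tcp_pos'],plan((.604,.0445,.170),-4.2))"
```

```text
[0.60322864 0.04324732 0.25992718] [-1.40e-01  4.00e-02 -1.70e-01  1.40e+00  9.00e-01  8.99e+01]
```

>>> move_arm:
  rows:
    - [0,0,0,1,0.9,25,0]
    - [0,0,0,1,0.9,50,0]
    - [0,0,0,1,0.9,75,0]
    - [0,0,0,1,0.9,89,0]
    - [0,0,0,1,0.9,89,0]
    - [0,0,0,1,0.9,89,0]
  squeeze: 25

```text
t: 9.82
tcp_pos: [0.6043, 0.0425, 0.1711]
tool_rot: [0.735, 0.678, -0.001, -0.001]
force: [0.4, -0.8, -0.4]
finger_gap: 1.001
gripper_force: 0.0
```

```bash
python3 -c "
from h import *
st=readout.sense();print(st['tcp_pos'],plan((.604,.0445,.170),-4.2),st['force'])"
```

```text
[0.60433611 0.0425346  0.17109663] [-0.15  0.01 -0.36  1.9  -0.5   1.1 ] [ 0.41026179 -0.81461398 -0.42594149]
```

>>> move_arm:
  rows:
    - [0,0,0,1.5,0,0.5,0.5]
    - [0,0,0,1.5,0,0.5,0.7]
    - [0,0,0,1.5,0,0.5,1]
    - [0,0,0,1.5,0,0.5,1]
    - [0,0,0,1.5,0,0.5,1]
    - [0,0,0,1.5,0,0.5,1]
    - [0,0,0,1.5,0,0.5,1]
    - [0,0,0,1.5,0,0.5,1]
    - [0,0,0,1.5,0,0.5,1]
    - [0,0,0,1.5,0,0.5,1]
  squeeze: 25

```text
t: 10.65
tcp_pos: [0.6041, 0.0456, 0.173]
tool_rot: [0.734, 0.679, -0.001, -0.0]
force: [-4.5, -0.2, 6.3]
finger_gap: 0.17
gripper_force: 23.0
```

```bash
python3 -c "
from h import *
st=readout.sense();print(st['tcp_pos'],st['finger_gap']*85,st['force'],st['gripper_force'])"
```

```text
[0.60411927 0.04556004 0.17297099] 14.429768623030823 [-4.46143576 -0.15699603  6.28638628] 23.02770445123315
```

>>> move_arm:
  rows:
    - [0,0,0,0,0,0,0.6]
    - [0,0,0,0,0,0,0.2]
    - [0,0,0,0,0,0,0]
    - [0,0,0,0,0,0,0]
    - [0,0,0,0,0,-20,0]
    - [0,0,0,0,0,-50,0]
    - [0,0,0,-20,0,-80,0]
    - [0,0,0,-45,0,-90,0]
    - [0,0,0,-60,0,-90,0]
    - [0,0,0,-60,0,-90,0]
    - [0,0,0,-60,0,-90,0]

```text
t: 11.57
tcp_pos: [0.6001, -0.0146, 0.2614]
tool_rot: [0.735, 0.679, -0.0, -0.0]
force: [0.2, 1.0, 0.1]
finger_gap: 0.998
gripper_force: 0.0
```

```bash
cat > lugs.py <<'E'
from h import *
s=snap('wrist'); W=cloud(s); st=readout.sense(); print(st['tcp_pos'],st['force'])
m=((W[...,2]>.150)&(W[...,2]<.178)).astype(np.uint8)
k,l,stt,c=cv2.connectedComponentsWithStats(m)
for i in range(1,k):
    if stt[i,4]>25:
        P=W[l==i]; t=P[P[:,2]>P[:,2].max()-.004]
        print(stt[i,4],(c[i]).round(0),'top',len(t),t.mean(0).round(4),t.min(0).round(4),t.max(0).round(4))
E
python3 lugs.py; python3 -c "
from h import *
print(plan((.5994,-.0150,.170),-4.2))"
```

```text
[ 0.59991039 -0.01388838  0.26100165] [ 0.1350273   0.25587994 -0.21249359]
548 [277. 136.] top 229 [0.5993 0.0446 0.1709] [0.5958 0.0365 0.1687] [0.6049 0.0522 0.1726]
243 [271. 219.] top 186 [ 0.5947 -0.0145  0.1708] [ 0.5912 -0.0228  0.1689] [ 0.598  -0.0069  0.1723]
266 [303. 219.] top 185 [ 0.6181 -0.0165  0.1709] [ 0.6148 -0.0245  0.1686] [ 0.6212 -0.0089  0.1725]
583 [303. 287.] top 455 [ 0.6143 -0.0709  0.1688] [ 0.605  -0.0816  0.1669] [ 0.6237 -0.0619  0.1709]
[-9.0e-02 -5.0e-02 -2.8e-01 -1.2e+00 -3.0e-01  9.1e+01]
```

>>> move_arm:
  rows:
    - [0,0,0,-1,-0.3,25,0]
    - [0,0,0,-1,-0.3,50,0]
    - [0,0,0,-1,-0.3,75,0]
    - [0,0,0,-1,-0.3,90,0]
    - [0,0,0,-1,-0.3,90,0]
    - [0,0,0,-1,-0.3,90,0.5]
    - [0,0,0,-1,-0.3,90,1]
    - [0,0,0,-1,-0.3,90,1]
    - [0,0,0,-1,-0.3,90,1]
    - [0,0,0,-1,-0.3,90,1]
    - [0,0,0,-1,-0.3,90,1]
    - [0,0,0,-1,-0.3,90,1]
  squeeze: 25

```text
t: 12.62
tcp_pos: [0.5999, -0.0152, 0.1735]
tool_rot: [0.734, 0.679, 0.0, 0.0]
force: [-3.0, 0.3, 9.2]
finger_gap: 0.168
gripper_force: 22.9
```

>>> move_arm:
  rows:
    - [0,0,0,0,0,0,1]
    - [0,0,0,0,0,0,1]
    - [0,0,0,0,0,0,1]
  squeeze: 25

```text
t: 12.87
tcp_pos: [0.5999, -0.0152, 0.1735]
tool_rot: [0.734, 0.679, 0.0, 0.0]
force: [-2.2, 0.5, 8.0]
finger_gap: 0.172
gripper_force: 22.9
```

>>> move_arm:
  rows:
    - [0,0,0,0,0,0,0.6]
    - [0,0,0,0,0,0,0.2]
    - [0,0,0,0,0,0,0]
    - [0,0,0,0,0,0,0]
    - [0,0,0,0,0,-20,0]
    - [0,0,0,0,0,-50,0]
    - [0,0,0,-20,7,-80,0]
    - [0,0,0,-45,16,-90,0]
    - [0,0,0,-55,19,-90,0]
    - [0,0,0,-55,19,-90,0]
    - [0,0,0,-55,19,-90,0]

```text
t: 13.78
tcp_pos: [0.6134, -0.0713, 0.2599]
tool_rot: [0.734, 0.679, -0.001, -0.002]
force: [-0.0, -0.1, 0.0]
finger_gap: 1.0
gripper_force: 0.0
```

```bash
python3 lugs.py; python3 -c "
from h import *
s=snap('wrist');save(s,'w4.png');print(plan((.6145,-.0712,.151),-4.2))"
```

```text
[ 0.61307557 -0.0705503   0.25956198] [0.27980858 0.72193129 0.46109441]
830 [249.  47.] top 287 [0.5993 0.0442 0.171 ] [0.5958 0.0364 0.169 ] [0.605  0.0522 0.173 ]
604 [252. 143.] top 220 [ 0.5948 -0.0152  0.1709] [ 0.5912 -0.0231  0.1689] [ 0.6011 -0.0074  0.1728]
603 [281. 221.] top 555 [ 0.6145 -0.0713  0.1688] [ 0.6047 -0.0817  0.167 ] [ 0.6241 -0.0621  0.171 ]
[-2.800e-01 -1.000e-01 -2.200e-01 -1.100e+00  2.000e+00  1.086e+02]
```

View pics/w4.png

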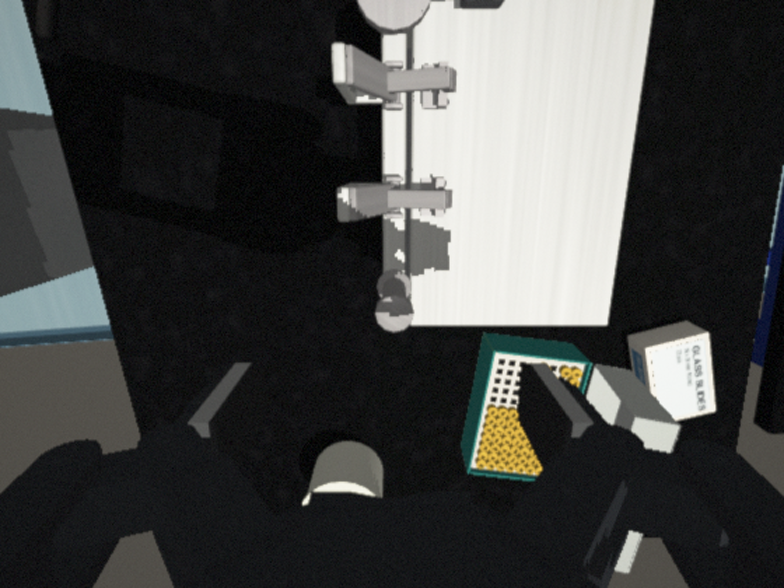

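Both catches are now drawn together, at (380,80) and (385,195), and the post head is at (394,313), with the gate still closed. I'll descend on the post and grip it.

>>> move_arm:
  rows:
    - [0,0,0,-1,1.5,25,0.4]
    - [0,0,0,-1,1.5,50,0.4]
    - [0,0,0,-1,1.5,75,0.4]
    - [0,0,0,-1,1.5,100,0.4]
    - [0,0,0,-1,1.5,110,0.4]
    - [0,0,0,-1,1.5,110,0.4]
    - [0,0,0,-1,1.5,110,0.8]
    - [0,0,0,-1,1.5,110,1]
    - [0,0,0,-1,1.5,110,1]
    - [0,0,0,-1,1.5,110,1]
    - [0,0,0,-1,1.5,110,1]
    - [0,0,0,-1,1.5,110,1]
  squeeze: 30

```text
t: 14.88
tcp_pos: [0.6164, -0.0725, 0.1531]
tool_rot: [0.734, 0.679, 0.0, 0.001]
force: [-2.9, 1.0, 7.5]
finger_gap: 0.202
gripper_force: 28.9
```

```bash
cat > arc.py <<'E'
from h import *
import sys
H=np.array([.6265,.0882]); 
def arc(th,z=.150,phi0=-4.3,H=H):
    a=np.radians(-90+phi0)-th; p=np.r_[H+.16*np.array([np.cos(a),np.sin(a)]),z]; return plan(p,phi0-np.degrees(th))
if __name__=='__main__':
    st=readout.sense(); print(st['tcp_pos'],st['finger_gap'],st['force'])
    d=np.array(st['tcp_pos'][:2])-H; print('theta now',-(np.arctan2(d[1],d[0])+np.radians(94.3)),np.hypot(*d))
    for th in np.arange(float(sys.argv[1]),float(sys.argv[2])+.001,.1): print(round(th,2),arc(th))
E
python3 arc.py 0 0.9
```

```text
[ 0.6164051  -0.07254936  0.15309768] 0.20170893572459284 [-2.93349168  0.96523779  7.45325747]
theta now -0.012332515943024314 0.16106601857561229
0.0 [ 0.09  0.01 -0.14  1.   -2.    3.1 ]
0.1 [  0.09   0.     5.59   1.8  -18.     3.1 ]
0.2 [  0.09  -0.    11.32   4.2  -33.8    3.  ]
0.3 [ 9.000e-02 -1.000e-02  1.705e+01  8.100e+00 -4.930e+01  3.000e+00]
0.4 [ 9.000e-02 -1.000e-02  2.278e+01  1.350e+01 -6.430e+01  3.000e+00]
0.5 [ 9.000e-02 -1.000e-02  2.851e+01  2.050e+01 -7.870e+01  3.000e+00]
0.6 [ 9.000e-02 -2.000e-02  3.424e+01  2.880e+01 -9.240e+01  2.900e+00]
0.7 [ 9.000e-02 -2.000e-02  3.997e+01  3.840e+01 -1.052e+02  2.900e+00]
0.8 [ 9.000e-02 -3.000e-02  4.570e+01  4.930e+01 -1.169e+02  2.900e+00]
0.9 [ 9.000e-02 -3.000e-02  5.143e+01  6.130e+01 -1.275e+02  2.900e+00]
```

>>> move_arm:
  rows:
    - [0,0,1.7,0.1,-4.8,0,1]
    - [0,0,4.6,0.5,-12.8,0,1]
    - [0,0,8.6,1.8,-23.9,0,1]
    - [0,0,12.6,3.9,-34.9,0,1]
    - [0,0,17.2,7.1,-47.3,0,1]
    - [0,0,21.8,11.4,-59.3,0,1]
    - [0,0,26.4,16.6,-71,0,1]
    - [0,0,30.9,22.8,-82.3,0,1]
    - [0,0,35.5,29.8,-93,0,1]
    - [0,0,40.1,37.6,-103.1,0,1]
    - [0,0,43,42.9,-109.1,0,1]
    - [0,0,43,42.9,-109.1,0,1]
  squeeze: 40

```text
t: 15.88
tcp_pos: [0.509, -0.0217, 0.1531]
tool_rot: [0.932, 0.363, -0.001, 0.001]
force: [-4.5, -6.7, 8.8]
finger_gap: 0.198
gripper_force: 38.6
```

```bash
python3 arc.py 0.75 1.6; python3 -c "
from h import *
s=snap('side'); W=cloud(s); print(readout.sense()['q'])
m=(W[...,2]>.165)&(W[...,2]<.178); k,l,t,c=cv2.connectedComponentsWithStats(m.astype(np.uint8))
for i in range(1,k):
    if t[i,4]>8: print(t[i,4],W[l==i].mean(0).round(4))
cv2.imwrite('pics/s3.png',cv2.resize(s['img'][130:340,180:440,::-1],None,fx=2.8,fy=2.8))"
```

```text
[ 0.50904202 -0.02165139  0.15306799] 0.1983524098892887 [-4.54719828 -6.6872013   8.77118782]
theta now 0.743800120827337 0.16082196029993226
0.75 [ 0.05  0.12 -0.17  0.8  -1.    3.1 ]
0.85 [  0.05   0.12   5.56   1.6  -17.     3.1 ]
0.95 [  0.06   0.12  11.29   3.9  -32.8    3.  ]
1.05 [  0.07   0.12  17.02   7.8  -48.3    3.  ]
1.15 [  0.07   0.11  22.75  13.3  -63.3    3.  ]
1.25 [  0.08   0.11  28.48  20.2  -77.8    3.  ]
1.35 [ 8.000e-02  1.100e-01  3.421e+01  2.850e+01 -9.140e+01  2.900e+00]
1.45 [ 9.000e-02  1.000e-01  3.994e+01  3.810e+01 -1.042e+02  2.900e+00]
1.55 [ 9.000e-02  1.000e-01  4.567e+01  4.900e+01 -1.159e+02  2.900e+00]
[-0.2614932   0.53276454  1.81477685 -0.00403372  0.79379282  0.56759736]
1605 [ 0.6183 -0.4203  0.1715]
80 [ 0.5151 -0.0163  0.1718]
46 [0.5365 0.032  0.1704]
52 [0.58   0.0728 0.1703]
```

View pics/s3.png

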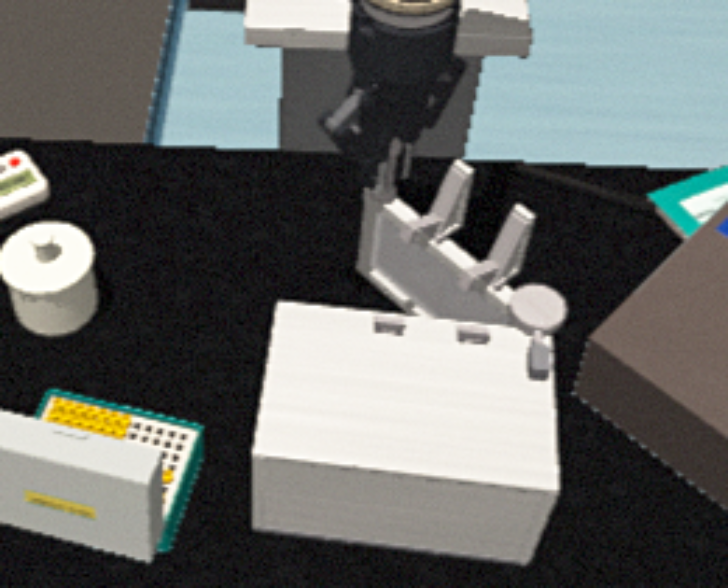

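The side view shows the gate about half open, with the post in the fingers at (390,165), the catches at (455,190) and (515,240), and the cover level on the jar at (47,265). Continue the arc through the detent.

>>> move_arm:
  rows:
    - [0,0,1.7,0.1,-4.8,0,1]
    - [0,0,4.6,0.5,-12.8,0,1]
    - [0,0,9.2,2,-25.5,0,1]
    - [0,0,13.8,4.6,-38,0,1]
    - [0,0,18.3,8.1,-50.3,0,1]
    - [0,0,22.9,12.6,-62.3,0,1]
    - [0,0,27.5,18.1,-73.9,0,1]
    - [0,0,32.1,24.4,-85,0,1]
    - [0,0,36.7,31.7,-95.6,0,1]
    - [0,0,41.3,39.7,-105.5,0,1]
    - [0,0,45.3,47.4,-113.7,0,1]
    - [0,0,47.6,52,-118.1,0,1]

```text
t: 16.93
tcp_pos: [0.4662, 0.1018, 0.1529]
tool_rot: [0.999, -0.045, -0.002, 0.0]
force: [-7.8, -0.8, 15.4]
finger_gap: 0.197
gripper_force: 38.3
```

>>> move_arm:
  rows:
    - [0,0,0,0,0,0,1]
    - [0,0,0,0,0,0,1]
    - [0,0,0,0,0,0,1]

```text
t: 17.18
tcp_pos: [0.4662, 0.1011, 0.1529]
tool_rot: [0.999, -0.044, -0.002, 0.0]
force: [-9.0, -1.4, 15.8]
finger_gap: 0.196
gripper_force: 38.2
```

```bash
python3 arc.py 1.5 1.6; python3 -c "
from h import *
print(readout.sense()['q'],readout.sense()['qd'])
for n in ('side','scene'):
    s=snap(n); W=cloud(s)
    m=(W[...,2]>.162)&(W[...,2]<.178)&(W[...,1]>-.3); k,l,t,c=cv2.connectedComponentsWithStats(m.astype(np.uint8))
    for i in range(1,k):
        if t[i,4]>8: print(t[i,4],W[l==i].mean(0).round(4))
    if n=='side': cv2.imwrite('pics/s4.png',cv2.resize(s['img'][130:340,140:440,::-1],None,fx=2.6,fy=2.6))"
```

```text
[0.46621532 0.10112771 0.15292436] 0.195603200013305 [-9.01140433 -1.42215827 15.75368815]
theta now -4.706957646195297 0.1608051785859188
1.5 [ 1.00e-02  2.90e-01 -4.75e+00  1.40e+00  1.22e+01  2.90e+00]
1.6 [ 0.03  0.28  0.98  0.8  -3.8   2.9 ]
[-2.11546808e-02  5.02174255e-01  1.89273108e+00 -1.77936056e-04
  7.51677417e-01  1.63700530e+00] [-0.00458259  0.00012065  0.00081493  0.00183502  0.00026338 -0.00149459]
219 [ 0.049  -0.0048  0.1701]
151 [0.4729 0.1002 0.1709]
49 [0.5254 0.1167 0.1687]
56 [0.5855 0.112  0.1688]
48 [0.5828 0.1121 0.1694]
53 [0.5233 0.117  0.1691]
11 [0.4582 0.1193 0.174 ]
156 [0.0588 0.0094 0.1692]
```

View pics/s4.png

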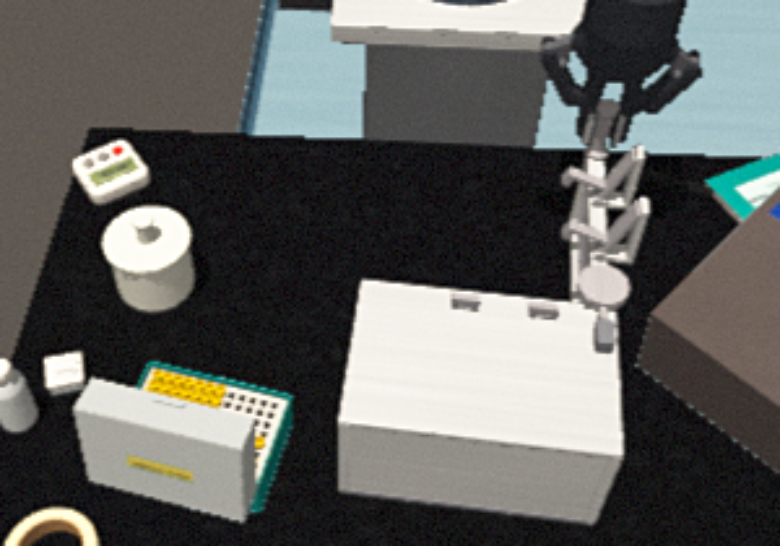

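The gate stands square to the front at about 1.57 rad, with the post held in the fingers at (600,130). The cover is seated on the jar at (148,240), and the timer, box and bottle are where they were. Handing in.

```bash
python3 -c "
from h import *
print(order.sign_off())"
```

```text
the job is handed in; nothing more can be done
None
```

The cover sits level on the jar, and I squeezed both catches in the order asked. The gate is held open by its post at about 1.57 rad, square to the cabinet's front, and the job is handed in at about 17 s on the robot's clock.

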